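# Index the chip tray to the pick-up pointer

### The job

Turn the rotary stage by pushing its ball-ended handles or its rim with the fingers, gently and without gripping, until the square nine-pocket chip tray stands centred in line with the fixed pointer bar at the stage's front. Do not touch the tray or the other carriers riding on the plate; they must ride along on it, upright. Leave everything around the stage where it is, and finish clear of it with the plate at rest.

Things in the scene. Friction and masses are not known exactly. Their poses are not given: they have to be found in the camera images.
- stage: rotary stage, fixed to the table: a flat square base 250 x 250 mm (16 mm thick) with a column carrying a round dark steel turning plate, 190 mm diameter, its underside 45 mm and its top 65 mm above the table. Four ball-ended handles stick out level from the plate's rim, 90 degrees apart; they sweep to 160 mm from the axis. Origin on the turning axis at table height, z up. The stage's -x side is its front, turned roughly to the robot, where a fixed pointer bar lies on the base
- plate (a joint): turning angle of the plate (rad), 0 when handle 0 points along the stage's +x axis, growing anticlockwise seen from above; turns freely either way for more than a full turn. Light friction (about 1 N at a handle): it stays where it is left
- axis (a point): centre of the plate's top face, on the turning axis, 65 mm above the table
- pointer (a point): inner tip of the fixed dark steel pointer bar (about 80 mm long, 18 mm wide, its top 28 mm above the table, so the handles pass over it with 17 mm to spare below the balls), 95 mm from the axis on the stage's -x side, running radially from here to 195 mm; 19 mm above the table
- tray: the square chip tray: aluminium, 40 x 40 x 12 mm, open on top with nine small pockets. Stands loose on the plate, its centre about 52 mm from the axis. Origin at the centre of its underside (65 mm above the table). Rides round with the plate when it is turned smoothly
- puck: round stepped aluminium puck, 36 mm diameter, 20 mm tall, loose on the plate; origin at the centre of its underside
- collet: steel collet stand, round foot 34 mm diameter with an 18 mm stem, 30 mm tall overall, loose on the plate; origin at the centre of its underside
- bar: steel bar carrier, 40 x 16 x 16 mm, three small dark holes on top, loose on the plate; origin at the centre of its underside
- handle0 (a point): ball-ended handle 0: point at the centre of its black ball (20 mm diameter, 150 mm from the turning axis, 55 mm above the table). A bare steel rod, 8 mm thick, runs level from the plate's rim (95 mm from the axis) to the ball. It stands at the angle plate joint value + 0 degrees, counted anticlockwise from the stage's own +x axis
- handle1 (a point): ball-ended handle 1: point at the centre of its black ball (20 mm diameter, 150 mm from the turning axis, 55 mm above the table). A bare steel rod, 8 mm thick, runs level from the plate's rim (95 mm from the axis) to the ball. It stands at the angle plate joint value + 90 degrees, counted anticlockwise from the stage's own +x axis
- handle2 (a point): ball-ended handle 2: point at the centre of its black ball (20 mm diameter, 150 mm from the turning axis, 55 mm above the table). A bare steel rod, 8 mm thick, runs level from the plate's rim (95 mm from the axis) to the ball. It stands at the angle plate joint value + 180 degrees, counted anticlockwise from the stage's own +x axis
- handle3 (a point): ball-ended handle 3: point at the centre of its black ball (20 mm diameter, 150 mm from the turning axis, 55 mm above the table). A bare steel rod, 8 mm thick, runs level from the plate's rim (95 mm from the axis) to the ball. It stands at the angle plate joint value + 270 degrees, counted anticlockwise from the stage's own +x axis
- jar: lidded glass jar, 56 mm diameter, 75 mm tall, standing on the table beside the stage, 0.23 m or more from the axis; origin under its centre
- parts_box: grey open parts box, 110 x 80 x 35 mm, on the table beside the stage; origin under its centre
- driver: screwdriver with a black handle, 160 mm long, lying on the table beside the stage; x along its length
- sleeve: aluminium cylinder, 50 mm diameter, 70 mm tall, standing on the table beside the stage; origin under its centre
Things that resemble listed ones, but are neither listed nor needed, are in the scene too. What is shaped like the bar but red is not meant.

How it is judged:
At the end, for the whole second after the job is handed in: The chip tray's centre is within 8 mm to either side of the pointer's line (the stage's -x axis), on the pointer's side of the turning axis (at least 30 mm from it); the plate is at rest, and all four carriers stand upright on it (y of tray in the frame of stage between -0.008 and 0.008 m and x of tray in the frame of stage below -0.03 m and velocity of joint plate between -0.03 and 0.03 rad/s and linear speed of each of tray, puck, collet, bar below 0.01 m/s and height (world z) of tray between 0.06 and 0.07 m and height (world z) of puck between 0.06 and 0.07 m and height (world z) of collet between 0.06 and 0.07 m and height (world z) of bar between 0.06 and 0.07 m and angle between each of tray, puck, collet, bar's own z axis and vertical below 0.1 rad); the robot touches nothing.
It fails at once if a carrier is touched by the robot (contact force between any of the fingers, the arm and tray above 0.5 N or contact force between any of the fingers, the arm and puck above 0.5 N or contact force between any of the fingers, the arm and collet above 0.5 N or contact force between any of the fingers, the arm and bar above 0.5 N).
It fails at once if a carrier is lifted off the plate, tipped, or slides out of its circle towards the edge (height (world z) of any of tray, puck, collet, bar above 0.075 m or height (world z) of any of tray, puck, collet, bar below 0.058 m or angle between any of tray, puck, collet, bar's own z axis and vertical above 0.3 rad or horizontal distance between any of tray, puck, collet, bar and axis above 0.07 m).
It fails at once if the stage is gripped or shoved with more than 35 N (contact force between the fingers and stage above 35 N).
It fails at once if a thing on the table beside the stage is pushed away (20 mm) or picked up (distance of any of jar, parts_box, driver, sleeve from where it was at the start of the episode above 0.02 m).
It also fails if it takes over 51 s, if anything falls off the work surface, if the arm or the gripper's body presses on something with over 40 N, if the wrist force passes 120 N, or if a joint passes its speed limit or range.

### The arm

A 7-joint arm with a two-finger parallel gripper is mounted at the origin on the work surface. World frame = base frame: x ahead of the robot, y to its left, z up, the work surface at z = 0. Lengths are in m, angles in rad, forces in N, time in s.
With the tool pointing down it reaches from about 0.4 to 0.85 m from the base axis. Payload 10.4 kg.
Tool frame: the origin (TCP) lies at the very end of the fingers, on their centre line; the grasp point (between the pads) lies 19 mm behind it; z points along the fingers, y is the line along which they close (so a half turn about z gives the same grasp; the last joint's range is limited). The gripper opens to 87 mm and grips with 3 to 60 N. Pads are 19 mm wide; open, the fingers measure 117 mm over their backs; the gripper's body (75 mm by 190 mm) begins 51 mm behind the grasp point.
Start: joints at [1.208, 0.332, -0.065, 1.46, 0.022, 1.35, -0.088], TCP at [0.208, -0.589, 0.223] pointing down, gripper open.
Joint ranges: [-2.6, 2.6], [-0.5, 2.12], [-1.47, 1.34], [0.16, 2.42], [-1.27, 4.41], [0.06, 2.06], [-2.6, 2.6]. Speed limits (rad/s): [2.22, 2.22, 2.79, 2.79, 3.14, 3.14, 3.14].

### API

Orientations are given as a unit quaternion [x, y, z, w].
In Python, from bench import * gives the robot as it stands.
- The arm moves only by the tool step_arm, never from a script. Its arguments are lists of equal length, an entry for each row: "delta_pos": the shift along the world's x, y, z in units of 25 mm (1.0 is 25 mm), a list of three; "turn": the turn about the world's z in units of 0.12 rad (1.0 is 0.12 rad). In form: {"delta_pos": [[tx, ty, tz], ...], "turn": [turn, ...]}. A call has 1 to 12 rows; each row shifts and turns the commanded pose from where the row before left it; what a row does not reach is not made up. A row lasts 1/10 s, in which the tool goes at most 50 mm and 8.59 degrees, less where a joint would pass 70% of its speed; a pose out of reach is approached as far as the arm can. A call with a number of a shift or a turn outside -1 to 1 is refused whole. A call with a gripper value outside its range is refused whole. "grip" is the closure, from 0 (fully open) to 1 (shut), set as the call begins (left out, the last holds). The fingers move at their own pace and stop on an object; "newtons" is the grip in N (left out, the last holds). Time passes only in rows, so rows that do not move let the fingers close. It gives the time, the measured TCP pose, the force, the opening and the grip force at its end, in the units of the state.
- read_state(): the state, without advancing time (a new reading comes with each control period).
- camera(name): name is "scene" or "top"; returns a dict with "image" (420x560x3 uint8, red, green, blue), "z_map" (420x560 float32, m along the optical axis (not along the pixel's ray), 0 where there is no reading), "mtx" (3x3 intrinsics, pixels), "view" (4x4, takes a point from world to camera coordinates). Camera axes: x right, y up, looking along -z (the intrinsics and any distortion apply to the point x, -y, -z); pixel columns grow to the right and rows downward; lengths in m; the calibration is good to about 2 mm. A picture is of the moment at which its call begins.
- close_job(): hands the job in; it is judged then, once.
The state is a dict: "time": time; "joint_positions": joint angles; "joint_vel": joint speeds; "joint_torque": joint torques, N m; "ee_pos": TCP position; "eef_rot": TCP orientation; "ft_force": force on the tool from outside, world axes, zero at the start; "torque": the same for the moment, N m; "width": finger opening in m; "grip_force": force on a finger pad.
Only numpy, scipy, OpenCV 4.12 (cv2) and the standard library are available. Lean on these libraries where they do the work, as an engineer would, in place of code of your own. Each camera call takes 0.05 s, during which the arm holds its last target. There are 200 camera calls.

## Working session

There is one attempt and no reset: what is moved stays moved. The work goes in short steps, Python scripts to look and compute and a tool call to move; the robot and the scene stay as the last step left them, time stands still between calls to the robot, and variables do not carry over. Pictures are saved under pics/ and viewed, at most 10 in all, crops included, and the job is handed in when it is done.

Besides the shell and the picture viewer there is one more tool, called as name(argument=value, ...), one argument or row to a line, values as JSON. step_arm: Moves the arm, as the interface text tells. Shifts and turns lie within -1 to 1; 1 stands for 25 mm of shift or 0.12 rad of turn. Its arguments: {"type":"object","properties":{"delta_pos":{"type":"array"},"turn":{"type":"array"},"grip":{"type":"number"},"newtons":{"type":"number"}},"required":["delta_pos","turn"]}

```bash
mkdir -p pics
cat > h.py <<'E'
from bench import *
import numpy as np, cv2
def cloud(c):
    K,V=np.array(c["mtx"]),np.array(c["view"]); z=c["z_map"]
    v,u=np.mgrid[:z.shape[0],:z.shape[1]]
    X=(u-K[0,2])/K[0,0]*z; Y=(v-K[1,2])/K[1,1]*z
    P=np.stack([X,-Y,-z,np.ones_like(z)],-1)
    return (P@np.linalg.inv(V).T)[...,:3]
def save(c,n): cv2.imwrite(f"pics/{n}.png",cv2.cvtColor(c["image"],cv2.COLOR_RGB2BGR))
E
python3 - <<'E'
from h import *
for n in("top","scene"):
    c=camera(n); save(c,n+"0"); np.savez(n+"0.npz",P=cloud(c),**c)
    print(np.round(c["view"],3),c["mtx"])
print(read_state())
E
```

```text
[[-0.013 -1.    -0.003  0.035]
 [ 0.998 -0.013  0.067 -0.531]
 [-0.067 -0.002  0.998 -0.982]
 [ 0.     0.     0.     1.   ]] [[433.90200642   0.         274.06124006]
 [  0.         433.90200642 204.50386908]
 [  0.           0.           1.        ]]
[[ 0.885  0.466 -0.017 -0.507]
 [-0.288  0.574  0.767  0.087]
 [ 0.367 -0.673  0.642 -1.042]
 [ 0.     0.     0.     1.   ]] [[413.93204873   0.         283.4373283 ]
 [  0.         413.93204873 214.71299331]
 [  0.           0.           1.        ]]
{'time': 0.1, 'joint_positions': array([ 1.20841057,  0.33281042, -0.06473463,  1.46082784,  0.02159447,
        1.3499158 , -0.08854539]), 'joint_vel': array([ 1.57555143e-03, -1.93243053e-03,  3.00581825e-04, -1.58000299e-03,
        1.17878542e-05, -3.54690604e-04,  9.22839025e-04]), 'joint_torque': array([ 9.50937283e-04, -6.24542785e+01,  2.41416082e-02, -3.90721500e+01,
       -6.14823774e-02,  3.64593545e-02,  6.37109139e-07]), 'ee_pos': array([ 0.20820801, -0.58893874,  0.22184658]), 'eef_rot': array([ 9.85602288e-01,  1.69079062e-01, -1.26780723e-04, -6.20224066e-04]), 'ft_force': array([-0.79748616, -0.97356356, -0.59903418]), 'torque': array([-0.01229283, -0.02957293, -0.028951  ]), 'grip_force': 0.0, 'width': 0.08703654689337419}
```

View pics/top0.png

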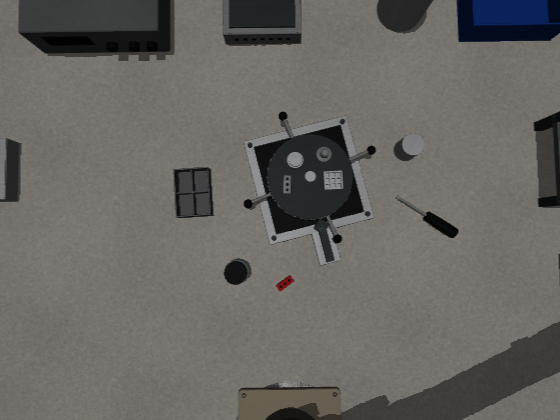

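View pics/scene0.png

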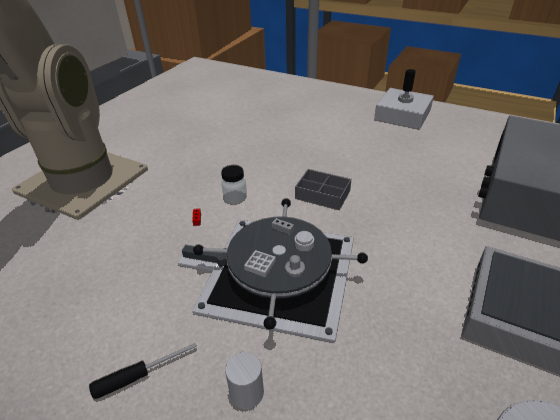

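The top view shows the axis cap near (310,176), the tray at (333,180), balls at (283,116), (371,150), (337,239), (248,203), and the pointer from (322,225) to (328,262). The driver, at about (428,217), and the sleeve, at (412,146), are on the right. The jar, at (236,272), and the box, at (194,192), are on the left.

```bash
cat >> h.py <<'E'
def ray(c,u,v,h):
    K,V=np.array(c["mtx"]),np.array(c["view"]); R,t=V[:3,:3],V[:3,3]
    d=R.T@np.array([(u-K[0,2])/K[0,0],-(v-K[1,2])/K[1,1],-1]); o=-R.T@t
    return (o+d*(h-o[2])/d[2])[:2]
def blobs(m,lo,hi):
    n,l,s,ce=cv2.connectedComponentsWithStats(m.astype(np.uint8))
    return [(ce[i],s[i,4]) for i in range(1,n) if lo<=s[i,4]<=hi]
def measure(c):
    im=c["image"].astype(int); hsv=cv2.cvtColor(c["image"],cv2.COLOR_RGB2HSV); P=cloud(c)
    out={}
    roi=np.zeros(im.shape[:2],bool); roi[95:265,225:390]=1
    out["corners"]=None
    # balls: black, z about .055
    m=roi&(hsv[...,2]<40)&(P[...,2]>.04)&(P[...,2]<.075)
    out["balls"]=[(ray(c,*b,.060).round(4),a,b.round(1)) for b,a in blobs(m,25,150)]
    # tray etc.: bright on plate
    m=roi&(hsv[...,2]>105)&(P[...,2]>.069)
    m=cv2.morphologyEx(m.astype(np.uint8),cv2.MORPH_CLOSE,np.ones((3,3)))
    out["carriers"]=[(ray(c,*b,.077).round(4),a,b.round(1)) for b,a in blobs(m,20,600)]
    return out
E
python3 - <<'E'
from h import *
c=dict(np.load("top0.npz")); o=measure(c)
for k in("balls","carriers"):
    for b in o[k]: print(k,b)
P=c["P"]
# plate top circle from z
m=(P[...,2]>.058)&(P[...,2]<.072); m[:, :225]=0;m[:,390:]=0;m[:95]=0;m[265:]=0
q=P[m]; print("plate pts",q.mean(0),len(q))
b=np.array([x[0] for x in o["balls"]]);print("ballmean",b.mean(0))
hsv=cv2.cvtColor(c["image"],cv2.COLOR_RGB2HSV)
for u,v,h in [(251,145,.016),(343,122,.016),(368,213,.016),(274,238,.016),(324,225,.028),(330,262,.01),(236,272,.07),(412,146,.07),(398,197,.02),(455,234,.02),(285,283,.01),(194,192,.035)]: print((u,v),ray(c,u,v,h).round(3))
im=cv2.resize(c["image"][100:270,225:395],None,fx=3.5,fy=3.5,interpolation=cv2.INTER_CUBIC); cv2.imwrite("pics/crop0.png",im[...,::-1])
E
```

```text
balls (array([0.7281, 0.0072]), np.int32(53), array([282.4, 115.6]))
balls (array([ 0.6483, -0.1886]), np.int32(55), array([370.9, 149.7]))
balls (array([0.5318, 0.0865]), np.int32(56), array([247.7, 203.5]))
balls (array([ 0.4526, -0.1092]), np.int32(57), array([337.1, 238.4]))
carriers (array([ 0.6256, -0.0182]), np.int32(200), array([294.8, 159.5]))
carriers (array([ 0.5801, -0.1004]), np.int32(275), array([332.9, 179.8]))
carriers (array([0.5674, 0.0039]), np.int32(27), array([285. , 186.2]))
plate pts [ 0.58722411 -0.0515861   0.06468707] 5398
ballmean [ 0.5902   -0.051025]
(251, 145) [0.672 0.08 ]
(343, 122) [ 0.723 -0.135]
(368, 213) [ 0.509 -0.188]
(274, 238) [0.455 0.03 ]
(324, 225) [ 0.483 -0.085]
(330, 262) [ 0.398 -0.099]
(236, 272) [0.383 0.112]
(412, 146) [ 0.653 -0.277]
(398, 197) [ 0.545 -0.257]
(455, 234) [ 0.459 -0.384]
(285, 283) [0.351 0.006]
(194, 192) [0.561 0.21 ]
```

View pics/crop0.png

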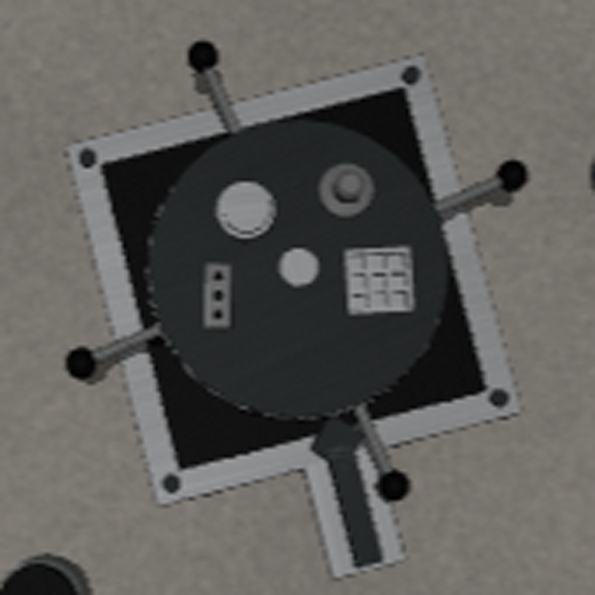

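step_arm(
  delta_pos=[
    [0.8,0.7,0],
    [0.8,0.7,0],
    [0.8,0.7,0],
    [0.8,0.7,0],
    [0.8,0.7,0],
    [0.8,0.7,0],
    [0.8,0.7,0],
    [0.8,0.7,0],
    [0.8,0.7,0],
    [0.8,0.7,0],
    [0.8,0.7,0],
    [0.8,0.7,0],
  ],
  turn=[0.25,0.25,0.25,0.25,0.25,0.25,0.25,0.25,0.25,0.25,0.25,0.25],
  grip=1,
  newtons=5,
)

```text
time: 1.3
ee_pos: [0.4499, -0.3777, 0.2226]
eef_rot: [0.939, 0.344, 0.0, 0.0]
ft_force: [-0.1, 0.1, -0.6]
width: 0.0023
grip_force: 0.0
```

step_arm(
  delta_pos=[
    [0.8,0.7,0],
    [0.8,0.7,0],
    [0.8,0.7,0],
    [0.8,0.7,0],
    [0.8,0.7,0],
    [0.8,0.7,0],
    [0.8,0.7,0],
    [0.8,0.7,0],
    [0.8,0.7,0],
    [0.8,0.7,0],
    [0.8,0.7,0],
    [0,0,0],
  ],
  turn=[0,0,0,0,0,0,0,0,0,0,0,0],
)

```text
time: 2.5
ee_pos: [0.6707, -0.1811, 0.2217]
eef_rot: [0.938, 0.346, 0.001, -0.001]
ft_force: [-0.9, 0.8, -0.9]
width: 0.0002
grip_force: 0.0
```

step_arm(
  delta_pos=[
    [0.32,0.3,-0.2],
    [0.32,0.3,-0.4],
    [0,0,-0.7],
    [0,0,-0.8],
    [0,0,-0.8],
    [0,0,-0.8],
    [0,0,-0.8],
    [0,0,-0.8],
    [0,0,-0.6],
    [0,0,-0.5],
    [0,0,-0.3],
    [0,0,0],
  ],
  turn=[0,0,0,0,0,0,0,0,0,0,0,0],
)

```text
time: 3.7
ee_pos: [0.6839, -0.1717, 0.054]
eef_rot: [0.939, 0.343, -0.001, -0.0]
ft_force: [-0.1, -0.4, 0.1]
width: 0.0006
grip_force: 0.0
```

Run:
```python
from h import *
c=camera("scene"); im=cv2.resize(c["image"][170:420,150:400],None,fx=2.2,fy=2.2); cv2.imwrite("pics/s1.png",im[...,::-1])
print(read_state()["ee_pos"])
# arc plan: waypoints every 12 rows from phi0
for p in np.arange(310,222,-6): print(p,(np.array([.5902,-.051])+.15*np.array([np.cos(np.radians(p)),np.sin(np.radians(p))])).round(4))
```

```text
[ 0.68436451 -0.17178414  0.05503947]
310 [ 0.6866 -0.1659]
304 [ 0.6741 -0.1754]
298 [ 0.6606 -0.1834]
292 [ 0.6464 -0.1901]
286 [ 0.6315 -0.1952]
280 [ 0.6162 -0.1987]
274 [ 0.6007 -0.2006]
268 [ 0.585  -0.2009]
262 [ 0.5693 -0.1995]
256 [ 0.5539 -0.1965]
250 [ 0.5389 -0.192 ]
244 [ 0.5244 -0.1858]
238 [ 0.5107 -0.1782]
232 [ 0.4979 -0.1692]
226 [ 0.486  -0.1589]
```

View pics/s1.png

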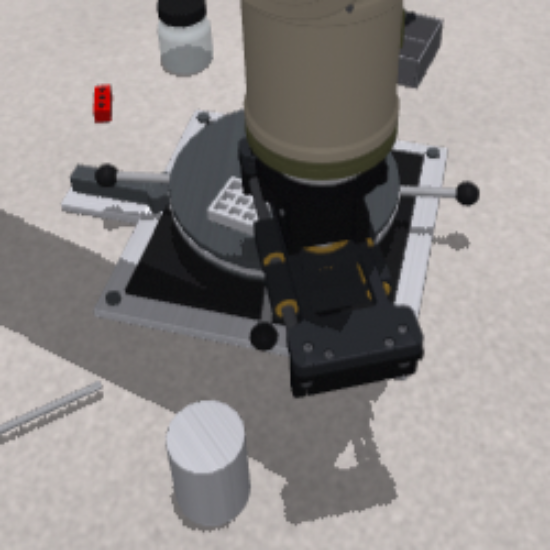

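The tool is down beside the right ball, at (263,335) in the crop, and clear of the carriers. I'll lower it slightly and ease into contact.

step_arm(
  delta_pos=[
    [0,0,-0.2],
    [0,0,-0.2],
    [-0.1,-0.05,0],
    [-0.1,-0.05,0],
    [-0.1,-0.05,0],
    [-0.1,-0.05,0],
    [-0.1,-0.05,0],
    [-0.1,-0.05,0],
    [-0.1,-0.05,0],
    [-0.1,-0.04,0],
    [-0.1,-0.04,0],
    [-0.1,-0.04,0],
  ],
  turn=[0,0,-0.15,-0.15,-0.15,-0.15,-0.15,-0.15,-0.15,-0.15,-0.15,-0.15],
)

```text
time: 4.95
ee_pos: [0.6593, -0.1836, 0.0452]
eef_rot: [0.967, 0.256, 0.0, 0.0]
ft_force: [0.7, -0.8, -0.6]
width: 0.0004
grip_force: 0.4
```

step_arm(
  delta_pos=[
    [-0.1,-0.05,0],
    [-0.11,-0.05,0],
    [-0.12,-0.05,0],
    [-0.12,-0.05,0],
    [-0.12,-0.05,0],
    [-0.12,-0.04,0],
    [-0.12,-0.04,0],
    [-0.13,-0.04,0],
    [-0.13,-0.03,0],
    [-0.13,-0.03,0],
    [-0.13,-0.03,0],
    [-0.13,-0.03,0],
  ],
  turn=[-0.18,-0.18,-0.18,-0.18,-0.18,-0.18,-0.18,-0.18,-0.18,-0.18,-0.18,-0.18],
)

```text
time: 6.15
ee_pos: [0.6225, -0.1959, 0.0451]
eef_rot: [0.992, 0.129, -0.0, 0.0]
ft_force: [0.3, -1.7, -0.4]
width: 0.0008
grip_force: 0.6
```

step_arm(
  delta_pos=[
    [-0.12,-0.04,0],
    [-0.12,-0.03,0],
    [-0.12,-0.03,0],
    [-0.12,-0.03,0],
    [-0.12,-0.02,0],
    [-0.12,-0.02,0],
    [-0.13,-0.01,0],
    [-0.13,-0.01,0],
    [-0.13,0,0],
    [-0.13,0,0],
    [-0.13,0,0],
    [-0.13,0,0],
  ],
  turn=[-0.18,-0.18,-0.18,-0.18,-0.18,-0.18,-0.18,-0.18,-0.18,-0.18,-0.18,-0.18],
)

```text
time: 7.35
ee_pos: [0.585, -0.2005, 0.0451]
eef_rot: [1.0, -0.0, -0.0, 0.0]
ft_force: [0.2, 0.6, -0.1]
width: 0.0003
grip_force: 0.6
```

Run:
```python
from h import *
c=camera("top"); save(c,"t2"); o=measure(c)
for k in("balls","carriers"):
    for b in o[k]: print(k,b[0],np.degrees(np.arctan2(b[0][1]+.051,b[0][0]-.5902)).round(1),b[1])
```

```text
balls [ 0.7377 -0.0757] -9.5 50
balls [0.6146 0.096 ] 80.6 50
balls [ 0.5677 -0.1197] -108.1 129
balls [ 0.443  -0.0265] 170.6 56
balls [0.4019 0.1134] 138.9 31
carriers [ 0.6384 -0.0419] 10.7 203
carriers [0.6021 0.0025] 77.5 74
carriers [ 0.6057 -0.0964] -71.1 34
carriers [ 0.5554 -0.0872] -133.9 313
```

View pics/t2.png

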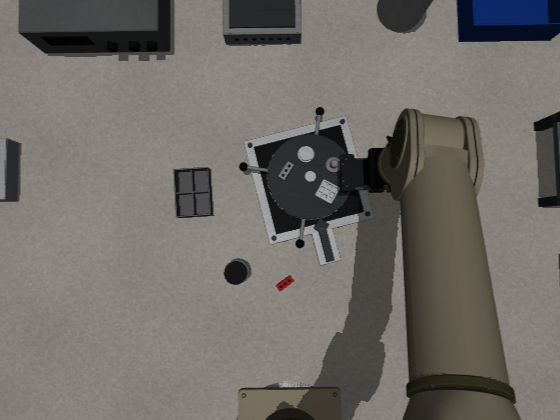

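The picture shows the tray at (327,190), still riding well. The plate has turned 32.4° and needs about 32.7° more.

step_arm(
  delta_pos=[
    [-0.12,0,0],
    [-0.13,0,0],
    [-0.13,0,0],
    [-0.13,0.01,0],
    [-0.13,0.01,0],
    [-0.13,0.02,0],
    [-0.13,0.02,0],
    [-0.13,0.03,0],
    [-0.13,0.03,0],
    [-0.13,0.03,0],
    [-0.13,0.04,0],
    [-0.13,0.04,0],
  ],
  turn=[-0.18,-0.18,-0.18,-0.18,-0.18,-0.18,-0.18,-0.18,-0.18,-0.18,-0.18,-0.18],
)

```text
time: 8.6
ee_pos: [0.5463, -0.1947, 0.0451]
eef_rot: [0.992, -0.129, 0.0, 0.0]
ft_force: [1.3, 1.4, -0.7]
width: 0.0005
grip_force: 0.9
```

step_arm(
  delta_pos=[
    [-0.12,0.04,0],
    [-0.12,0.04,0],
    [-0.12,0.05,0],
    [-0.12,0.05,0],
    [-0.12,0.05,0],
    [-0.12,0.05,0],
    [-0.11,0.05,0],
    [-0.1,0.05,0],
    [-0.09,0.05,0],
    [-0.08,0.04,0],
    [-0.07,0.04,0],
    [-0.06,0.04,0],
  ],
  turn=[-0.18,-0.18,-0.18,-0.18,-0.18,-0.18,-0.18,-0.15,-0.15,-0.12,-0.1,-0.1],
)

```text
time: 9.8
ee_pos: [0.5157, -0.181, 0.0451]
eef_rot: [0.971, -0.24, -0.0, 0.0]
ft_force: [0.7, 1.3, 0.2]
width: 0.0004
grip_force: 0.6
```

```bash
cat > m.py <<'E'
from h import *
c=camera("top"); save(c,"tl"); o=measure(c)
for k in("balls","carriers"):
    for b in o[k]: print(k,b[0],np.degrees(np.arctan2(b[0][1]+.051,b[0][0]-.5902)).round(1),b[1])
E
python3 m.py
```

```text
balls [ 0.7086 -0.1429] -37.8 52
balls [0.6816 0.0672] 52.3 50
balls [ 0.5228 -0.0994] -144.3 50
balls [0.4722 0.0397] 142.5 55
balls [0.4024 0.1121] 139.0 28
carriers [ 0.6371 -0.0655] -17.2 201
carriers [ 0.6268 -0.0098] 48.4 82
carriers [ 0.5809 -0.0987] -101.0 29
carriers [ 0.5428 -0.0658] -162.7 321
```

step_arm(
  delta_pos=[
    [-0.05,0.03,0],
    [-0.05,0.03,0],
    [-0.05,0.03,0],
    [-0.05,0.03,0],
    [-0.05,0.03,0],
    [-0.04,0.03,0],
    [-0.04,0.02,0],
    [-0.03,0.02,0],
    [-0.02,0.01,0],
    [0,0,0],
    [0,0,0],
    [0,0,0],
  ],
  turn=[-0.07,-0.07,-0.07,-0.07,-0.07,-0.07,-0.07,-0.06,-0.05,0,0,0],
)

```text
time: 11.05
ee_pos: [0.5063, -0.1753, 0.045]
eef_rot: [0.962, -0.274, -0.0, 0.0]
ft_force: [1.2, 1.0, 0.1]
width: 0.0003
grip_force: 0.6
```

```bash
python3 m.py
```

```text
balls [ 0.7011 -0.1513] -42.1 52
balls [0.69   0.0594] 47.9 52
balls [ 0.5193 -0.0945] -148.5 49
balls [0.4794 0.0483] 138.1 55
carriers [ 0.6359 -0.0686] -21.1 201
carriers [ 0.6295 -0.0118] 44.9 89
carriers [ 0.5767 -0.0971] -106.3 24
carriers [ 0.5423 -0.0624] -166.6 322
```

step_arm(
  delta_pos=[
    [0.1,-0.07,0],
    [0.2,-0.14,0],
    [0.25,-0.17,0],
    [0.25,-0.17,0],
    [0,0,0.1],
    [0,0,0.5],
    [0,0,0.8],
    [0,0,0.8],
    [0,-0.3,0.8],
    [0,-0.6,0.8],
    [0,-0.8,0.5],
    [0,-0.8,0.5],
  ],
  turn=[0,0,0,0,0,0,0,0,0,0,0,0],
)

```text
time: 12.3
ee_pos: [0.5264, -0.252, 0.1672]
eef_rot: [0.962, -0.274, 0.001, 0.0]
ft_force: [0.7, -0.6, -0.2]
width: 0.0002
grip_force: 0.0
```

step_arm(
  delta_pos=[
    [0,-0.8,0.3],
    [0,-0.8,0],
    [0,-0.8,0],
    [0,-0.8,0],
    [0,-0.8,0],
    [0,-0.8,0],
    [0,-0.8,0],
    [0,-0.4,0],
    [0,0,0],
    [0,0,0],
    [0,0,0],
    [0,0,0],
  ],
  turn=[0,0,0,0,0,0,0,0,0,0,0,0],
)

```text
time: 13.5
ee_pos: [0.5267, -0.4005, 0.1728]
eef_rot: [0.962, -0.274, 0.0, -0.0]
ft_force: [0.5, 0.5, -0.0]
width: 0.0005
grip_force: 0.0
```

```bash
python3 m.py
python3 - <<'E'
import cv2
i=cv2.imread("pics/tl.png"); cv2.imwrite("pics/end.png",cv2.resize(i[100:270,225:395],None,fx=3.5,fy=3.5,interpolation=cv2.INTER_CUBIC))
E
```

```text
balls [ 0.7011 -0.1513] -42.1 52
balls [0.69   0.0594] 47.9 52
balls [ 0.49   -0.1617] -132.1 53
balls [0.4795 0.0482] 138.1 56
balls [0.4024 0.1141] 138.7 31
carriers [ 0.636  -0.0687] -21.1 199
carriers [ 0.6279 -0.0103] 47.2 60
carriers [ 0.5423 -0.0625] -166.5 326
```

View pics/end.png

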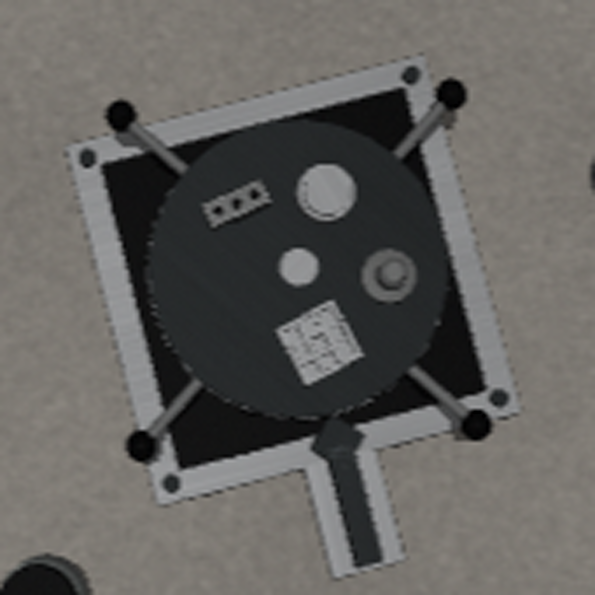

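The tray is at (320,343), in line with the axis at (299,267) and the pointer at (337,440). The carriers are upright and the arm is clear.

```bash
python3 -c "
from bench import *
print(close_job())"
```

```text
the job is handed in; nothing more can be done
None
```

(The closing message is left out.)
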